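# Turn a copper cup mouth-down on the mesh rack

## Robot

A 6-joint arm with a two-finger parallel gripper is mounted at the origin on the work surface; the furniture and walls round the work are solid. World frame = base frame: x ahead of the robot, y to its left, z up, the work surface at z = 0. Lengths are in m, angles in rad, forces in N, time in s.
With the tool pointing down it reaches from about 0.25 to 0.775 m from the base axis. Payload 4 kg.
Tool frame: the origin (TCP) lies at the centre of the arm's flange, where the gripper is bolted on; the fingertips stand 199 mm ahead of it and the grasp point (between the pads) lies 180 mm ahead of it; z points along the fingers, y is the line along which they close (so a half turn about z gives the same grasp; the last joint's range is limited). The gripper opens to 94 mm and grips with 3 to 60 N. Pads are 16 mm wide; open, the fingers measure 119 mm over their backs; the gripper's body (75 mm by 177 mm) begins 78 mm behind the grasp point.
Start: joints at [-1.389, 0.087, 1.371, -0, 1.684, -0.103], TCP at [0.155, -0.528, 0.405] pointing down, gripper open.
Joint ranges: [-3.1, 3.1], [-0.76, 2.03], [0.27, 2.55], [-1.08, 4.22], [0.17, 2.65], [-2.57, 2.57]. Speed limits (rad/s): [2.79, 2.79, 3.14, 3.14, 3.14, 3.14].

## Interface

Orientations are given as [roll, pitch, yaw] about the fixed x, y, z axes, in that order (R = Rz(yaw) Ry(pitch) Rx(roll)).
In Python, from bench import robot, eyes, models gives the robot as it stands.
- The arm moves only by the tool step_arm, never from a script. Its argument "commands" is a list that holds one entry, the list of rows, each a list of 7 numbers: the shift along the tool's x, y, z in mm, then the turn, a rotation vector about the tool's x, y, z in rad, then the finger opening in mm, from 0 to 94. In form: [[[tx, ty, tz, wx, wy, wz, gripper], ...]]. A call has 1 to 20 rows; each row shifts and turns the commanded pose from where the row before left it, along the tool's axes as they then stand; what a row does not reach is not made up. A row lasts 1/8 s, in which the tool goes at most 62.5 mm and 10.7 degrees, less where a joint would pass 70% of its speed; a pose out of reach is approached as far as the arm can. A call is refused whole if a number of a shift passes 62.5 or a number of a turn 0.188, either way. A call with a gripper value outside its range is refused whole. The fingers move at their own pace and stop on an object; the grip force is fixed at half the most. Time passes only in rows, so rows that do not move let the fingers close. It gives the time, the measured TCP pose, the force, the opening and the grip force at its end, in the units of the state.
- robot.get_obs(): the state, without advancing time (a new reading comes with each control period).
- eyes.snapshot(name): name is "scene" or "side" or "wrist"; returns a dict with "color" (480x640x3 uint8, red, green, blue), "camera_matrix" (3x3 intrinsics, pixels), "eye" and "rotation" of the camera in the world; the wrist camera has in their place "tool_from_camera" (4x4, takes a point from camera to tool coordinates, whose origin is the TCP and whose axes are the flange's). Camera axes: x right, y up, looking along -z (the intrinsics and any distortion apply to the point x, -y, -z); pixel columns grow to the right and rows downward; lengths in m; the calibration is good to about 2 mm. A picture is of the moment at which its call begins: read the wrist's pose just before it. There is no depth.
- robot.close_job(): hands the job in; it is judged then, once.
Trained networks look in a picture, given as the dict that the camera call returned (one of the last four; its "shot" number tells which), for a name from the list of things; names that differ only in an ending like _2 or _b are one class to them, and where a whole thing is asked for, a point or a joint stands for the part that bears it (a point fixed in the world has none). Each returns a list of dicts, best first, with "confidence" (0 to 1); they miss things now and then, are a little off and sometimes report something else, mostly with a low value. They report only what shows in the picture. A call takes as long as a camera call. They do not tell look-alikes from the thing itself.
- models.masks_of(picture, query): "mask" (480x640 bool, what is visible of it) and "xy" ([column, row] in pixels, amid what is visible of it).
- models.tip_of(picture, query): "xy" ([column, row] in pixels: a listed point, or the origin of a listed thing).
The state is a dict: "time": time; "joint_positions": joint angles; "qvel": joint speeds; "joint_torque": joint torques, N m; "tool_pos": TCP position; "ee_rot": TCP orientation; "wrist_force": force on the tool from outside, world axes, zero at the start; "wrist_torque": the same for the moment, N m; "width": finger opening in m; "finger_force": force on a finger pad.
Only numpy, scipy, OpenCV 4.12 (cv2) and the standard library are available. Lean on these libraries where they do the work, as an engineer would, in place of code of your own. Each camera call takes 0.05 s, during which the arm holds its last target. There are 200 camera calls.

## Task

The copper cup has to be dusted with enamel on its outside next. Turn it upside down and leave it standing mouth-down in the middle of the black wire mesh rack. Leave the two powder jars behind it where they are.

Things in the scene. Friction and masses are not known exactly. Their poses are not given: they have to be found in the camera images.
- cup_centre (a point): centre of the loose round copper cup: on its axis, half-way up (28 mm from the foot, 28 mm from the rim). The cup is 56 mm tall and a little tapered: outer diameter 49 mm at the foot, 52.5 mm at half height, 56 mm at the rim; wall 2.5 mm; about 0.12 kg. Its z axis points out of the mouth: at the start the cup stands mouth-up on the bench, z up. Laid on its side it stays lying, with its centre 26 to 27 mm above the surface.
- rack_top (a point): middle of the upper side of the flat, level, square firing rack of black wire mesh, 110 mm wide, on four short feet, fixed to the bench; its upper side is 12 mm above the bench; z is up, and x and y run along its edges.
- jar_a: small screw-top powder jar, 39 mm diameter, 46 mm tall, black cap; origin at the centre of its underside
- jar_b: small screw-top powder jar, 43 mm diameter, 50 mm tall, white cap; origin at the centre of its underside
Things that resemble listed ones, but are neither listed nor needed, are in the scene too. Of the things shaped like the part that bears cup_centre, the copper one is meant.

How it is judged:
By the outcome, as a careful person would: the job done as asked, in the order asked, and still so for the second after the job is handed in, with the robot touching nothing.
It also fails if it takes over 58 s, if anything falls off the work surface, if the arm or the gripper's body presses on something with over 40 N, if the wrist force passes 120 N, or if a joint passes its speed limit or range.

## Working session

There is one attempt and no reset: what is moved stays moved. The work goes in short steps, Python scripts to look and compute and a tool call to move; the robot and the scene stay as the last step left them, time stands still between calls to the robot, and variables do not carry over. Pictures are saved under pics/ and viewed, at most 10 in all, crops included, and the job is handed in when it is done.

Besides the shell and the picture viewer there is one more tool, called after "Emit:" as name([rows], argument=value, ...), one row to a line, values as JSON. step_arm: Moves the arm, as the interface text tells. Its arguments: {"type":"object","properties":{"commands":{"type":"array"}},"required":["commands"]}

```bash
mkdir -p pics; cat > h.py <<'E'
import numpy as np, cv2
from bench import robot, eyes, models
def snap(n):
    o=robot.get_obs(); p=eyes.snapshot(n)
    if n=='wrist':
        from scipy.spatial.transform import Rotation as R
        T=np.eye(4); r=np.array(o['ee_rot']); T[:3,:3]=r if r.shape==(3,3) else R.from_euler('xyz',r).as_matrix(); T[:3,3]=o['tool_pos']
        C=T@np.array(p['tool_from_camera']); p['eye']=C[:3,3]; p['rotation']=C[:3,:3]
    return p
def ray(p,xy):
    u=cv2.undistortPoints(np.array([[xy]],float),np.array(p['camera_matrix']),np.array(p['distortion'],float) if 'distortion' in p else None)[0,0]
    return np.array(p['eye']),np.array(p['rotation'])@np.array([u[0],-u[1],-1])
def at_z(p,xy,z):
    e,d=ray(p,xy); return e+d*(z-e[2])/d[2]
def save(p,f): cv2.imwrite('pics/'+f,p['color'][:,:,::-1])
E
python3 - <<'E'
from h import *
np.set_printoptions(precision=3,suppress=True)
print(robot.get_obs())
Z={'cup_centre':.028,'rack_top':.012,'jar_a':0,'jar_b':0}
ims=[]
for n in ['scene','side','wrist']:
    p=snap(n); ims.append(p['color'])
    print(n,[k for k in p],p['eye'])
    for q in Z:
        for r in models.tip_of(p,q): print(q,np.round(r['xy']),round(r['confidence'],2),at_z(p,r['xy'],Z[q]))
    save(p,n+'0.png')
E
```

```text
{'time': 0.0, 'joint_positions': array([-1.389,  0.088,  1.372, -0.   ,  1.684, -0.103]), 'qvel': array([-0.   ,  0.001,  0.001,  0.001,  0.   , -0.   ]), 'joint_torque': array([ -0.002, -34.018, -30.243,   0.072,   0.033,  -0.   ]), 'tool_pos': array([ 0.155, -0.528,  0.404]), 'ee_rot': array([-3.139, -0.   ,  0.285]), 'wrist_force': array([-0.55 ,  0.207,  0.584]), 'wrist_torque': array([-0.035, -0.024,  0.007]), 'finger_force': 0.0, 'width': 0.09405914463723142}
scene ['color', 'camera_matrix', 'eye', 'rotation', 'shot'] [0.159 0.529 0.614]Traceback (most recent call last):
  File "<stdin>", line 10, in <module>
  File "h.py", line 14, in at_z
    e,d=ray(p,xy); return e+d*(z-e[2])/d[2]
                                       ~^^^
IndexError: invalid index to scalar variable.
```

```bash
python3 - <<'E'
s=open('h.py').read()
s=s.replace("from bench","from scipy.spatial.transform import Rotation as R\nfrom bench").replace("        from scipy.spatial.transform import Rotation as R\n","")
s=s.replace("np.array(p['rotation'])@","M(p['rotation'])@").replace("def snap","def M(r):\n    r=np.array(r); return r if r.shape==(3,3) else R.from_euler('xyz',r).as_matrix()\ndef snap")
open('h.py','w').write(s)
E
python3 - <<'E'
from h import *
np.set_printoptions(precision=3,suppress=True)
Z={'cup_centre':.028,'rack_top':.012,'jar_a':0,'jar_b':0}
for n in ['scene','side','wrist']:
    p=snap(n)
    print(n,p['eye'],np.shape(p['rotation']))
    for q in Z:
        for r in models.tip_of(p,q): print(q,np.round(r['xy']),round(r['confidence'],2),at_z(p,r['xy'],Z[q]))
    save(p,n+'0.png')
E
```

```text
scene [0.159 0.529 0.614] (3,)
cup_centre [310. 357.] 0.65 [0.384 0.178 0.028]
rack_top [375. 207.] 0.65 [ 0.458 -0.149  0.012]
jar_a [257. 230.] 0.94 [ 0.603 -0.006  0.   ]
jar_a [318. 173.] 0.86 [ 0.602 -0.196  0.   ]
jar_b [257. 230.] 0.94 [ 0.603 -0.006  0.   ]
jar_b [318. 173.] 0.86 [ 0.602 -0.196  0.   ]
side [ 0.449 -0.78   0.463] (3,)
cup_centre [298. 231.] 0.61 [0.461 0.108 0.028]
cup_centre [260. 213.] 0.58 [0.386 0.195 0.028]
rack_top [301. 320.] 0.71 [ 0.46  -0.148  0.012]
jar_a [398. 342.] 0.84 [ 0.593 -0.188  0.   ]
jar_b [398. 342.] 0.84 [ 0.593 -0.188  0.   ]
wrist [ 0.221 -0.508  0.385] (3, 3)
```

View pics/scene0.png

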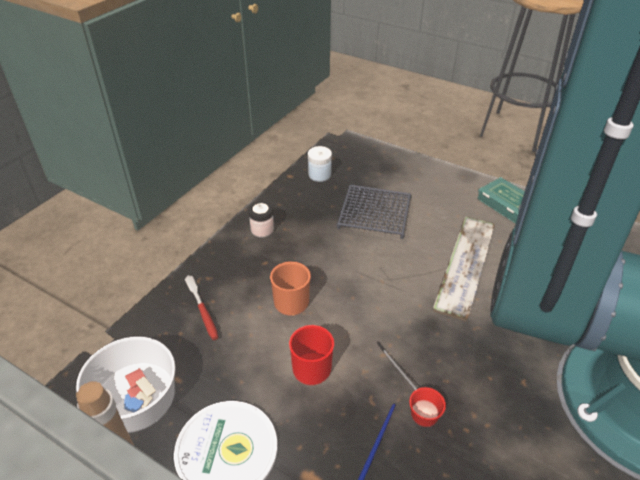

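View pics/side0.png

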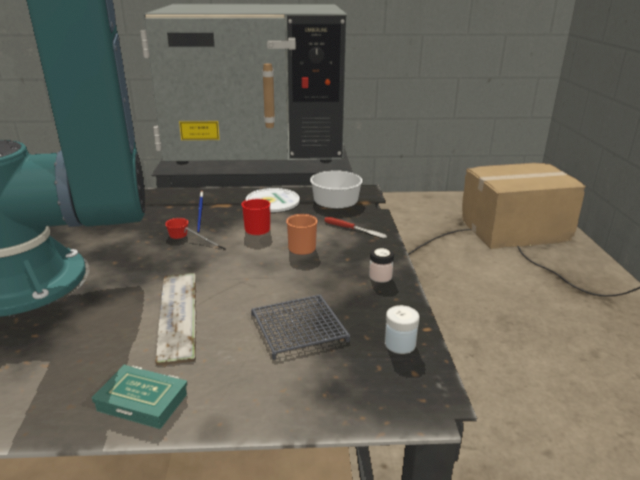

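In the scene view, three red or orange cup-like things show: the orange-brown copper cup at scene (291,288) / side (302,234), a bright red cup at (312,355) / (257,216), and a small red bowl at (427,406). The copper-coloured one fits the description. The rack is at scene (375,210), the black-cap jar at (261,220) and the white-cap jar at (319,164). Next I'll confirm the cup in a crop and measure it.

```bash
cat >> h.py <<'E'
from scipy.optimize import least_squares
def proj(p,P):
    c=(P-np.array(p['eye']))@M(p['rotation']); K=np.array(p['camera_matrix'])
    return np.c_[K[0,2]+K[0,0]*c[:,0]/-c[:,2], K[1,2]-K[1,1]*c[:,1]/-c[:,2]]
a=np.linspace(0,2*np.pi,60,endpoint=False)
FR=np.r_[np.c_[.0245*np.cos(a),.0245*np.sin(a),0*a-.028],np.c_[.028*np.cos(a),.028*np.sin(a),0*a+.028]]
def hullc(p,P):
    h=cv2.convexHull(proj(p,P).astype(np.float32))[:,0]; return np.r_[h.min(0),h.max(0)]
def copper(p):
    """mask of copper cup by the network + colour"""
    out=[]
    for r in models.masks_of(p,'cup_centre'):
        c=np.median(p['color'][r['mask']],0); out.append((r,c))
        print('mask',np.round(r['xy']),round(r['confidence'],2),c,r['mask'].sum())
    out=[r for r,c in out if c[1]>.35*c[0] and c[0]>1.5*c[2]]
    return out[0]['mask'] if out else None
def fitcup(ps,Rm=np.eye(3),z=.028,x0=(.46,.1)):
    bs=[]
    for p in ps:
        m=copper(p)
        if m is None: print('none'); continue
        y,x=np.where(m); bs.append((p,np.r_[x.min(),y.min(),x.max()+1,y.max()+1]))
    f=lambda v: np.concatenate([hullc(p,FR@Rm.T+np.r_[v,z])-b for p,b in bs])
    s=least_squares(f,x0); print('cup',s.x,'res',np.round(s.fun,1)); return s.x
E
python3 - <<'E'
from h import *
ps=[snap('scene'),snap('side')]
fitcup(ps)
for p in ps: fitcup([p])
for p in ps:
    for q in('jar_a',):
        for r in models.masks_of(p,q): print(r['xy'],r['confidence'])
A=cv2.resize(ps[0]['color'][230:400,230:360],None,fx=3,fy=3)
B=cv2.resize(ps[1]['color'][190:360,220:355],None,fx=3,fy=3)
cv2.imwrite('pics/crop.png',np.hstack([A,B])[:,:,::-1])
E
```

```text
mask [288. 285.] 0.69 [192. 116.  84.] 1775
mask [307. 353.] 0.55 [192.  52.  49.] 2135
mask [299. 231.] 0.88 [148.  91.  61.] 1042
mask [258. 215.] 0.79 [148.  28.  25.] 894
cup [0.46608629 0.09546503] res [ 0.2  0.8  0.8  0.1 -1.5 -1.1  0.8 -0.7]
mask [288. 285.] 0.69 [192. 116.  84.] 1775
mask [307. 353.] 0.55 [192.  52.  49.] 2135
cup [0.46323874 0.0991796 ] res [0.3 3.1 1.1 2.6]
mask [299. 231.] 0.88 [148.  91.  61.] 1042
mask [258. 215.] 0.79 [148.  28.  25.] 894
cup [0.4673554 0.1      ] res [-0.7 -2.2  1.4 -1.9]
[320.6, 165.6] 0.68
[259.9, 217.8] 0.61
[398.1, 332.1] 0.95
[380.4, 266.4] 0.9
```

View pics/crop.png

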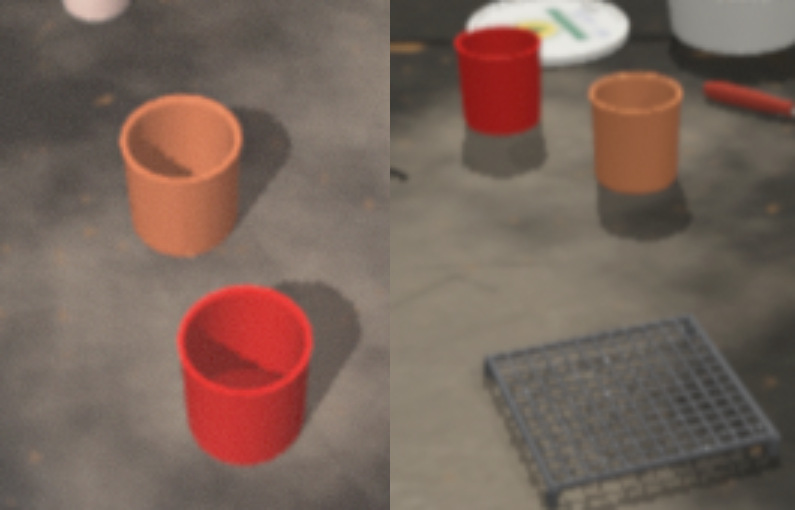

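The crop confirms it: the copper cup is mouth-up, left of and above the red cup in the scene view. Next: travel above it with tool yaw 0.

Emit:
step_arm([
  [[0,0,0,0,0,0.1425,94],[0,0,0,0,0,0.1425,94],[22.2,-44.6,0,0,0,0,94],[22.2,-44.6,0,0,0,0,94],[22.2,-44.6,0,0,0,0,94],[22.2,-44.6,0,0,0,0,94],[22.2,-44.6,0,0,0,0,94],[22.2,-44.6,0,0,0,0,94],[22.2,-44.6,0,0,0,0,94],[22.2,-44.6,0,0,0,0,94],[22.2,-44.6,0,0,0,0,94],[22.2,-44.6,0,0,0,0,94],[22.2,-44.6,0,0,0,0,80],[22.2,-44.6,0,0,0,0,76],[22.2,-44.6,0,0,0,0,76],[22.2,-44.6,0,0,0,0,76],[0,0,0,0,0,0,76]],
])

```text
time: 3.38
tool_pos: [0.4661, 0.0988, 0.4041]
ee_rot: [-3.141, 0.001, 0.005]
wrist_force: [-0.3, -0.4, 0.0]
width: 0.0759
finger_force: 0.0
```

```bash
sed -i "s/    h=cv2.convexHull.*/    h=proj(p,P); return np.r_[h.min(0),h.max(0)]/" h.py
cat >> h.py <<'E'
def grasp():
    o=robot.get_obs(); r=M(o['ee_rot']); print('t',o['time'],'grasp pt',np.round(o['tool_pos']+r@[0,0,.18],4),'rpy',np.round(o['ee_rot'],3),'q',np.round(o['joint_positions'],2),'F',np.round(o['wrist_force'],1),'w',round(o['width'],4)); return o
E
python3 - <<'E'
from h import *
grasp()
ps=[snap('scene'),snap('side')]
fitcup(ps)
for p in ps: fitcup([p])
for p in ps:
    for r in models.tip_of(p,'rack_top'): print(at_z(p,r['xy'],.012),r['confidence'])
    for r in models.masks_of(p,'rack_top'):
        c=cv2.minAreaRect(np.argwhere(r['mask'])[:,::-1].astype(np.float32)); print(r['confidence'],c)
save(ps[0],'s1.png')
E
```

```text
t 3.375 grasp pt [0.4659 0.0989 0.2241] rpy [-3.141e+00  1.000e-03  5.000e-03] q [ 0.09 -0.08  1.54  0.    1.68  1.66] F [-0.3 -0.4  0. ] w 0.0759
mask [287. 287.] 0.68 [191. 115.  84.] 1794
mask [300. 234.] 0.71 [146.  90.  60.] 1060
mask [257. 213.] 0.56 [147.  27.  25.] 898
cup [0.46804662 0.09533584] res [ 0.   0.2  0.6 -0.6 -0.4 -1.1  0.9 -0.7]
mask [287. 287.] 0.68 [191. 115.  84.] 1794
cup [0.46825454 0.09584398] res [-0.3  0.4  0.3 -0.4]
mask [300. 234.] 0.71 [146.  90.  60.] 1060
mask [257. 213.] 0.56 [147.  27.  25.] 898
cup [0.46749859 0.09185406] res [-0.7 -0.3  0.7  0.2]
[ 0.45897775 -0.15218026  0.012     ] 0.76
0.64 ((373.1334533691406, 210.25926208496094), (67.3786849975586, 46.05830001831055), 9.019323348999023)
[ 0.45617749 -0.14225363  0.012     ] 0.94
0.64 ((300.0248107910156, 324.6020812988281), (54.54469299316406, 90.26004028320312), 76.32868957519531)
```

Emit:
step_arm([
  [[28.1,0,2.2,0,-0.157,0,76],[28.1,0,2.2,0,-0.157,0,76],[28.1,0,2.2,0,-0.157,0,76],[28.1,0,2.2,0,-0.157,0,76],[28.1,0,2.2,0,-0.157,0,76],[23,1,23,0,0,0,76],[23,1,23,0,0,0,76],[23,1,23,0,0,0,76],[0,0,0,0,0,0,76],[0,0,0,0,0,0,76]],
])

```text
time: 5.12
tool_pos: [0.5928, 0.0933, 0.2559]
ee_rot: [-3.142, 0.784, -0.0]
wrist_force: [0.5, 0.1, 0.8]
width: 0.076
finger_force: 0.0
```

```bash
python3 - <<'E'
from h import *
grasp()
ps=[snap('scene'),snap('side'),snap('wrist')]
cv2.imwrite('pics/s2.png',cv2.resize(np.hstack([ps[1]['color'],ps[2]['color']]),(800,300))[:,:,::-1])
E
```

```text
t 5.125 grasp pt [0.4657 0.0934 0.1284] rpy [-3.142  0.784 -0.   ] q [0.05 0.53 1.2  0.05 2.2  1.64] F [0.5 0.1 0.8] w 0.076
```

View pics/s2.png

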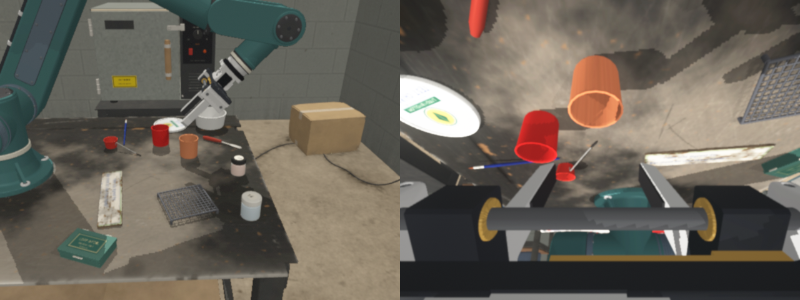

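The side view shows the tool tilted over the copper cup at (188,147), and the wrist view shows the cup centred ahead of the fingers. Descend and grip.

Emit:
step_arm([
  [[18,-0.4,17.3,0,0,0,76],[18,-0.4,17.3,0,0,0,76],[18,-0.4,17.3,0,0,0,76],[18,-0.4,17.3,0,0,0,76],[0,0,0,0,0,0,76],[0,0,0,0,0,0,76]],
])

```text
time: 6.02
tool_pos: [0.5951, 0.0951, 0.1564]
ee_rot: [-3.142, 0.783, -0.0]
wrist_force: [0.1, 0.4, 1.3]
width: 0.0761
finger_force: 0.0
```

```bash
python3 - <<'E'
from h import *
grasp()
ps=[snap('scene'),snap('side')]
fitcup(ps)
E
```

```text
t 6.025 grasp pt [0.4681 0.0951 0.0288] rpy [-3.142  0.783 -0.   ] q [0.05 0.63 1.26 0.04 2.03 1.63] F [0.1 0.4 1.3] w 0.0761
mask [312. 355.] 0.63 [192.  53.  50.] 2258
none
mask [298. 226.] 0.71 [150.  95.  64.] 703
mask [259. 214.] 0.56 [154.  30.  27.] 962
cup [0.46749859 0.09185406] res [-0.7 -0.3  0.7  0.2]
```

Emit:
step_arm([
  [[0,0,0,0,0,0,60],[0,0,0,0,0,0,40],[0,0,0,0,0,0,30],[0,0,0,0,0,0,30],[0,0,0,0,0,0,30],[0,0,0,0,0,0,30],[-10,0,-10,0,0,0,30],[-20,0,-20,0,0,0,30],[-20,0,-20,0,0,0,30],[0,0,0,0,0,0,30]],
])

```text
time: 7.48
tool_pos: [0.5953, 0.0951, 0.2287]
ee_rot: [-3.141, 0.778, 0.0]
wrist_force: [-0.1, -0.1, -1.5]
width: 0.0513
finger_force: 30.0
```

```bash
python3 - <<'E'
from h import *
print(grasp()['finger_force'])
ps=[snap('scene'),snap('side')]
cv2.imwrite('pics/s3.png',cv2.resize(np.hstack([ps[0]['color'][100:400,150:450],ps[1]['color'][100:400,170:470]]),(800,400))[:,:,::-1])
E
```

```text
t 7.475 grasp pt [0.4689 0.0951 0.1005] rpy [-3.141  0.778  0.   ] q [0.05 0.55 1.22 0.05 2.15 1.63] F [-0.1 -0.1 -1.5] w 0.0513
29.99062874199059
```

View pics/s3.png

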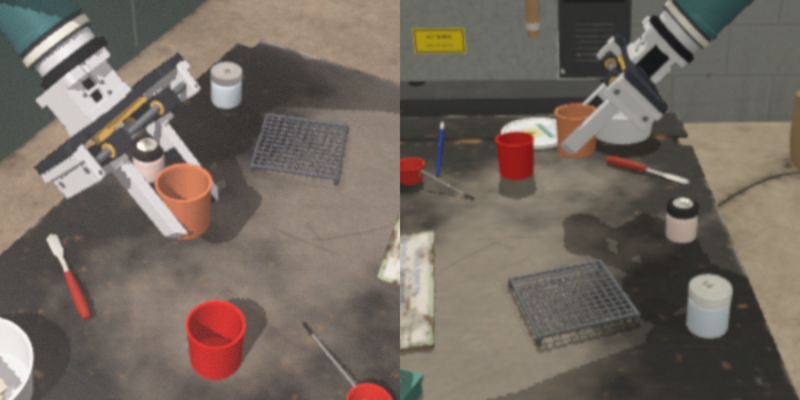

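The cup is held upright at about mid-height, with the jars untouched. Now carry it to free bench and turn it by about 86° (the taper takes up the rest).

Emit:
step_arm([
  [[-11.5,28.3,11.5,0,0,0,30],[-11.5,28.3,11.5,0,0,0,30],[-11.5,28.3,11.5,0,0,0,30],[-27.1,0,2.05,0,0.151,0,30],[-27.1,0,2.05,0,0.151,0,30],[-27.1,0,2.05,0,0.151,0,30],[-27.1,0,2.05,0,0.151,0,30],[-27.1,0,2.05,0,0.151,0,30],[-27.1,0,2.05,0,0.151,0,30],[-27.1,0,2.05,0,0.151,0,30],[-27.1,0,2.05,0,0.151,0,30],[-27.1,0,2.05,0,0.151,0,30],[-27.1,0,2.05,0,0.151,0,30],[0,0,0,0,0,0,30],[0,0,0,0,0,0,30]],
])

```text
time: 9.45
tool_pos: [0.2996, 0.01, 0.2336]
ee_rot: [3.141, -0.724, -0.0]
wrist_force: [0.3, -0.2, -0.4]
width: 0.0513
finger_force: 30.0
```

```bash
python3 - <<'E'
from h import *
grasp()
E
```

```text
t 9.45 grasp pt [0.4189 0.0099 0.0988] rpy [ 3.141 -0.724 -0.   ] q [-0.24 -0.73  2.38  0.22  0.79  1.24] F [ 0.3 -0.2 -0.4] w 0.0513
```

Emit:
step_arm([
  [[16.9,0,14.9,0,0,0,30],[16.9,0,14.9,0,0,0,30],[-11.6,0,13.1,0,0,0,30],[-11.6,0,13.1,0,0,0,30],[-11.6,0,13.1,0,0,0,30],[-5.8,0,6.6,0,0,0,30],[-5.8,0,6.6,0,0,0,30],[0,0,0,0,0,0,30],[0,0,0,0,0,0,30]],
])

```text
time: 10.58
tool_pos: [0.3445, 0.0101, 0.1635]
ee_rot: [3.141, -0.726, 0.0]
wrist_force: [0.8, -0.3, -0.7]
width: 0.0516
finger_force: 30.0
```

```bash
python3 - <<'E'
from h import *
grasp()
p=snap('side')
cv2.imwrite('pics/s4.png',cv2.resize(p['color'][180:380,200:440],(720,600))[:,:,::-1])
E
```

```text
t 10.575 grasp pt [0.464  0.01   0.0289] rpy [ 3.141 -0.726  0.   ] q [-0.19 -0.43  2.39  0.28  0.48  1.18] F [ 0.8 -0.3 -0.7] w 0.0516
```

View pics/s4.png

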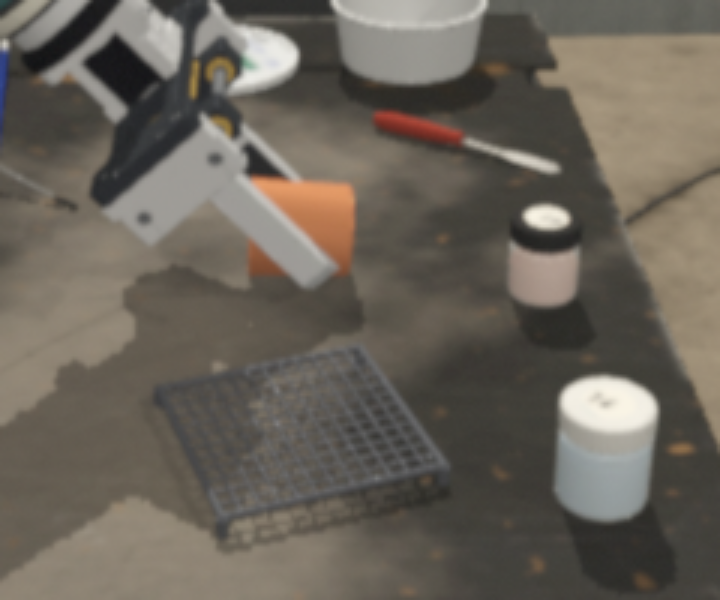

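Lying attitude is right, with the mouth toward the base. Lower slightly, release, rise, and tilt back.

Emit:
step_arm([
  [[-1.3,0,1.5,0,0,0,30],[0,0,0,0,0,0,30],[0,0,0,0,0,0,54],[0,0,0,0,0,0,60],[0,0,0,0,0,0,74],[0,0,0,0,0,0,74],[19.9,0,-22.5,0,0,0,74],[19.9,0,-22.5,0,0,0,74],[19.9,0,-22.5,0,0,0,74]],
])

```text
time: 11.75
tool_pos: [0.3438, 0.0102, 0.2519]
ee_rot: [3.141, -0.725, -0.0]
wrist_force: [0.4, -0.2, 0.4]
width: 0.0738
finger_force: 0.0
```

Emit:
step_arm([
  [[28.2,0,2.2,0,-0.1575,0,74],[28.2,0,2.2,0,-0.1575,0,74],[28.2,0,2.2,0,-0.1575,0,74],[28.2,0,2.2,0,-0.1575,0,74],[28.2,0,2.2,0,-0.1575,0,74],[28.2,0,2.2,0,-0.1575,0,74],[28.2,0,2.2,0,-0.1575,0,74],[28.2,0,2.2,0,-0.1575,0,74],[28.2,0,2.2,0,-0.1575,0,74],[28.2,0,2.2,0,-0.1575,0,74],[0,0,0,0,0,0,74],[0,0,0,0,0,0,74]],
])

```text
time: 13.25
tool_pos: [0.5981, 0.0102, 0.236]
ee_rot: [3.141, 0.847, -0.0]
wrist_force: [-0.5, -0.1, -0.3]
width: 0.074
finger_force: 0.0
```

```bash
python3 - <<'E'
from h import *
grasp()
ps=[snap('scene'),snap('side')]
# lying: cup z axis -> -x, mouth 3.6 deg up
Rm=R.from_euler('y',-90+3.6,degrees=True).as_matrix(); print(Rm[:,2])
fitcup(ps,Rm,.0262,(.464,.01))
for p in ps: fitcup([p],Rm,.0262,(.464,.01))
w=snap('wrist'); fitcup([w],Rm,.0262,(.464,.01))
cv2.imwrite('pics/s5.png',cv2.resize(np.hstack([ps[0]['color'][100:400,170:470],ps[1]['color'][130:430,170:470]]),(800,400))[:,:,::-1])
E
```

```text
t 13.25 grasp pt [0.4632 0.0102 0.1168] rpy [ 3.141  0.847 -0.   ] q [-0.07  0.56  1.21 -0.06  2.22  1.49] F [-0.5 -0.1 -0.3] w 0.074
[-0.99802673 -0.          0.06279052]
mask [308. 352.] 0.7 [193.  52.  50.] 2187
mask [323. 260.] 0.62 [224. 137.  99.] 1612
mask [257. 213.] 0.93 [145.  28.  25.] 948
mask [299. 256.] 0.88 [174. 111.  75.] 1091
cup [0.46132208 0.01658092] res [ 0.2 -0.7  0.1 -0.6  0.3 -1.1 -0.6 -0.9]
mask [308. 352.] 0.7 [193.  52.  50.] 2187
mask [323. 260.] 0.62 [224. 137.  99.] 1612
cup [0.46080022 0.01781102] res [ 0.  -0.1 -0.   0.1]
mask [257. 213.] 0.93 [145.  28.  25.] 948
mask [299. 256.] 0.88 [174. 111.  75.] 1091
cup [0.4615087  0.01303986] res [ 0.4 -0.2 -0.4  0.2]
mask [304. 152.] 0.9 [224. 133.  89.] 8749
mask [119. 221.] 0.57 [159.  33.  31.] 5614
cup [0.4629359  0.01812114] res [ 1.1 -0.5 -1.1  0.3]
```

View pics/s5.png

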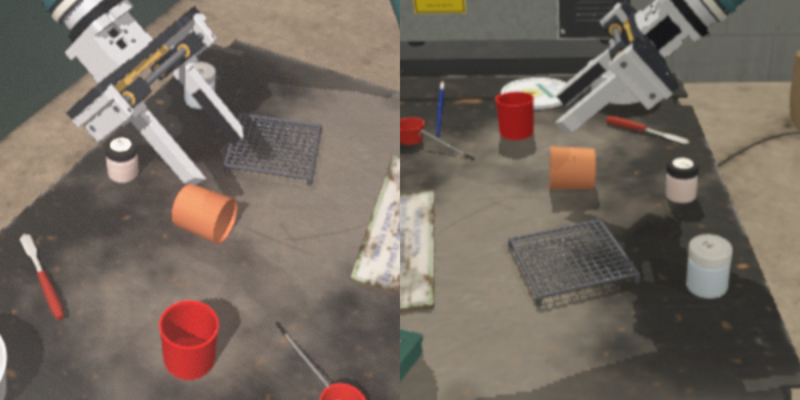

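The cup lies at (572,168) in the side half of the picture, mouth toward the base, rolled a few mm to y≈0.0165. Regrasp it there.

Emit:
step_arm([
  [[16.6,-1.6,15.1,0,0,0,74],[16.6,-1.6,15.1,0,0,0,74],[16.6,-1.6,15.1,0,0,0,74],[16.6,-1.6,15.1,0,0,0,74],[0,0,0,0,0,0,74],[0,0,0,0,0,0,60],[0,0,0,0,0,0,45],[0,0,0,0,0,0,30],[0,0,0,0,0,0,30],[0,0,0,0,0,0,30],[0,0,0,0,0,0,30],[-16.6,0,-15.1,0,0,0,30],[-16.6,0,-15.1,0,0,0,30],[-16.6,0,-15.1,0,0,0,30],[-16.6,0,-15.1,0,0,0,30],[0,0,0,0,0,0,30]],
])

```text
time: 15.65
tool_pos: [0.5989, 0.0165, 0.2386]
ee_rot: [3.141, 0.844, -0.001]
wrist_force: [-0.6, 0.4, -1.5]
width: 0.0531
finger_force: 29.9
```

```bash
python3 - <<'E'
from h import *
o=grasp(); g=o['tool_pos']+M(o['ee_rot'])@[0,0,.18]
ps=[snap('scene'),snap('side'),snap('wrist')]
Rm=R.from_euler('y',-90+3.6,degrees=True).as_matrix()
fitcup(ps[:2],Rm,g[2],g[:2])
for p in ps:
    for r in models.tip_of(p,'rack_top'): print('tip',r['xy'],at_z(p,r['xy'],.012),r['confidence'])
    for r in models.masks_of(p,'rack_top'):
        h=cv2.convexHull(np.argwhere(r['mask'])[:,::-1].astype(np.int32))
        for e in np.arange(.02,.15,.01):
            c=cv2.approxPolyDP(h,e*cv2.arcLength(h,True),True)
            if len(c)==4: break
        for q in c[:,0]: print(r['confidence'],q,at_z(p,q,.012)[:2])
E
```

```text
t 15.65 grasp pt [0.4643 0.0165 0.119 ] rpy [ 3.141e+00  8.440e-01 -1.000e-03] q [-0.06  0.56  1.2  -0.05  2.22  1.5 ] F [-0.6  0.4 -1.5] w 0.0531
mask [311. 354.] 0.92 [191.  52.  49.] 2242
mask [326. 209.] 0.75 [226. 141. 103.] 1410
mask [254. 215.] 0.56 [145.  28.  25.] 963
none
cup [0.46167294 0.01651476] res [-2.4 -0.5  2.5  0.2]
tip [374.9, 208.2] [ 0.45704977 -0.14578956  0.012     ] 0.64
0.56 [410 195] [ 0.42120327 -0.21049866]
0.56 [402 236] [ 0.38769218 -0.10587354]
0.56 [347 224] [ 0.4775565  -0.08516834]
0.56 [350 186] [ 0.52340325 -0.17807176]
tip [301.5, 317.7] [ 0.46063834 -0.14170181  0.012     ] 0.68
0.62 [349 341] [ 0.52328758 -0.19822829]
0.62 [273 359] [ 0.42188998 -0.23118909]
0.62 [251 310] [ 0.38706009 -0.11921127]
0.62 [320 296] [ 0.49028208 -0.08591704]
tip [556.9, 144.0] [ 0.45760559 -0.14777679  0.012     ] 0.63
tip [315.8, 284.5] [0.16663274 0.01668556 0.012     ] 0.19
0.92 [639  59] [ 0.51982038 -0.15001538]
0.92 [618 174] [ 0.42480899 -0.21597542]
0.92 [464 197] [ 0.39342583 -0.10983388]
0.92 [476  86] [ 0.50366361 -0.0728112 ]
```

Emit:
step_arm([
  [[-0.8,32.7,0.9,0,0,0,30],[-0.8,32.7,0.9,0,0,0,30],[-0.8,32.7,0.9,0,0,0,30],[-0.8,32.7,0.9,0,0,0,30],[-0.8,32.7,0.9,0,0,0,30],[-29.3,0,2.4,0,0.1634,0,30],[-29.3,0,2.4,0,0.1634,0,30],[-29.3,0,2.4,0,0.1634,0,30],[-29.3,0,2.4,0,0.1634,0,30],[-29.3,0,2.4,0,0.1634,0,30],[-29.3,0,2.4,0,0.1634,0,30],[-29.3,0,2.4,0,0.1634,0,30],[-29.3,0,2.4,0,0.1634,0,30],[-29.3,0,2.4,0,0.1634,0,30],[-29.3,0,2.4,0,0.1634,0,30],[0,0,0,0,0,0,30],[0,0,0,0,0,0,30]],
])

```text
time: 18.32
tool_pos: [0.3304, -0.1474, 0.2456]
ee_rot: [3.139, -0.783, 0.001]
wrist_force: [0.8, 0.2, 0.7]
width: 0.053
finger_force: 29.9
```

```bash
cat >> h.py <<'E'
def fit3(ps,x0,Rm=np.diag([1,-1,-1.])):
    """fit x,y,z + tilt about y of inverted cup on mask bounding boxes"""
    bs=[]
    for p in ps:
        m=copper(p)
        if m is None: continue
        y,x=np.where(m); bs.append((p,np.r_[x.min(),y.min(),x.max()+1,y.max()+1]))
    f=lambda v: np.concatenate([hullc(p,FR@Rm.T+v)-b for p,b in bs])
    s=least_squares(f,x0); print('cup3',s.x,np.round(s.fun,1))
E
python3 - <<'E'
from h import *
o=grasp(); g=o['tool_pos']+M(o['ee_rot'])@[0,0,.18]
ps=[snap('scene'),snap('side')]
fit3(ps,g)
cv2.imwrite('pics/s6.png',cv2.resize(np.hstack([ps[0]['color'][100:300,270:470],ps[1]['color'][200:400,200:400]]),(800,400))[:,:,::-1])
E
```

```text
t 18.325 grasp pt [ 0.4575 -0.1477  0.118 ] rpy [ 3.139e+00 -7.830e-01  1.000e-03] q [-0.8  -0.48  2.25  0.7   0.9   0.46] F [0.8 0.2 0.7] w 0.053
mask [309. 353.] 0.92 [194.  53.  50.] 2209
mask [374. 152.] 0.75 [200. 126.  95.] 797
mask [299. 249.] 0.56 [155.  98.  68.] 1350
mask [401. 331.] 0.36 [153. 157. 155.] 1385
cup3 [ 0.45923346 -0.14675329  0.11810424] [-1.  -0.3  1.   0.4 -0.5 -0.3  0.6  0.3]
```

View pics/s6.png

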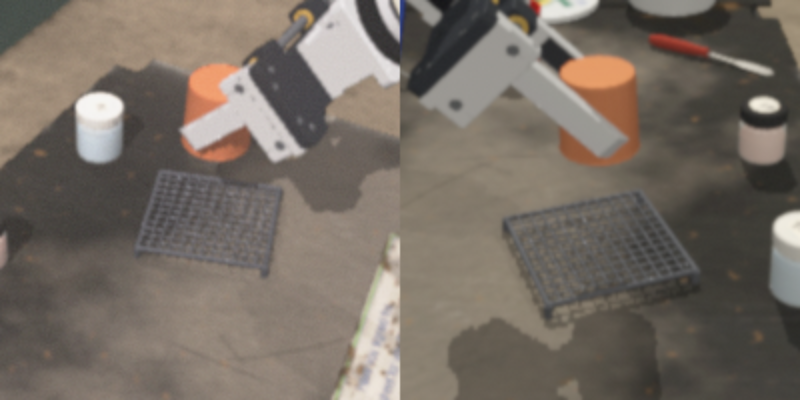

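The cup is inverted and upright above the rack (side half: cup (598,110), rack centre (600,255)). Descend.

Emit:
step_arm([
  [[-12.4,0,12.4,0,0,0,30],[-12.4,0,12.4,0,0,0,30],[-12.4,0,12.4,0,0,0,30],[-12.4,0,12.4,0,0,0,30],[0,0,0,0,0,0,30],[0,0,0,0,0,0,30]],
])

```text
time: 19.27
tool_pos: [0.3304, -0.1473, 0.1749]
ee_rot: [3.14, -0.785, 0.002]
wrist_force: [0.1, -0.9, -1.0]
width: 0.0533
finger_force: 29.9
```

```bash
python3 - <<'E'
from h import *
o=grasp(); g=o['tool_pos']+M(o['ee_rot'])@[0,0,.18]
ps=[snap('scene'),snap('side')]
fit3(ps,g)
E
```

```text
t 19.275 grasp pt [ 0.4576 -0.1473  0.0476] rpy [ 3.14e+00 -7.85e-01  2.00e-03] q [-0.8  -0.36  2.34  0.84  0.74  0.26] F [ 0.1 -0.9 -1. ] w 0.0533
mask [371. 184.] 0.77 [207. 135. 103.] 711
mask [307. 354.] 0.62 [195.  53.  51.] 2191
mask [259. 203.] 0.77 [154.  36.  32.] 331
mask [298. 290.] 0.58 [157. 106.  76.] 1325
cup3 [ 0.4582238  -0.14676482  0.04673713] [-0.7  0.1  1.3  0.2  0.1  0.1  0.5 -0.3]
```

Down in 1.4 mm steps, watching the force.

Emit:
step_arm([
  [[-1,0,1,0,0,0,30],[-1,0,1,0,0,0,30],[-1,0,1,0,0,0,30],[0,0,0,0,0,0,30]],
])

```text
time: 19.98
tool_pos: [0.3296, -0.1468, 0.1693]
ee_rot: [-3.141, -0.784, -0.001]
wrist_force: [1.1, -0.1, -1.3]
width: 0.0531
finger_force: 29.9
```

Emit:
step_arm([
  [[-1,0,1,0,0,0,30],[0,0,0,0,0,0,30]],
])

```text
time: 20.23
tool_pos: [0.3296, -0.1469, 0.168]
ee_rot: [-3.141, -0.784, -0.0]
wrist_force: [0.4, -0.3, 0.4]
width: 0.053
finger_force: 29.9
```

Emit:
step_arm([
  [[-0.7,0,0.7,0,0,0,30],[0,0,0,0,0,0,30]],
])

```text
time: 20.48
tool_pos: [0.3299, -0.147, 0.1676]
ee_rot: [3.142, -0.785, -0.0]
wrist_force: [-0.7, 0.7, 2.3]
width: 0.0528
finger_force: 29.9
```

Emit:
step_arm([
  [[-0.7,0,0.7,0,0,0,30],[0,0,0,0,0,0,30]],
])

```text
time: 20.72
tool_pos: [0.3301, -0.1471, 0.1672]
ee_rot: [3.141, -0.786, 0.0]
wrist_force: [-3.7, 1.7, 6.5]
width: 0.0534
finger_force: 29.9
```

Contact force is rising (6.5 N). Release and back away.

Emit:
step_arm([
  [[0,0,0,0,0,0,54],[0,0,0,0,0,0,58],[0,0,0,0,0,0,68],[0,0,0,0,0,0,76],[0,0,0,0,0,0,76],[7,0,-10,0,0,0,76],[14,0,-17,0,0,0,76],[18,0,-22,0,0,0,76],[18,0,-22,0,0,0,76],[18,0,-22,0,0,0,76],[18,0,-22,0,0,0,76],[0,0,0,0,0,0,76],[0,0,0,0,0,0,76]],
])

```text
time: 22.35
tool_pos: [0.3141, -0.1467, 0.3119]
ee_rot: [-3.14, -0.782, -0.001]
wrist_force: [0.7, 0.8, 0.9]
width: 0.0762
finger_force: 0.0
```

```bash
python3 - <<'E'
from h import *
o=grasp()
ps=[snap('scene'),snap('side')]
fit3(ps,(.458,-.147,.04))
for p in ps:
    for r in models.tip_of(p,'rack_top'): print('tip',at_z(p,r['xy'],.012),r['confidence'])
cv2.imwrite('pics/s7.png',cv2.resize(np.hstack([ps[0]['color'][120:320,240:440],ps[1]['color'][220:420,200:400]]),(800,400))[:,:,::-1])
E
```

```text
t 22.35 grasp pt [ 0.441  -0.1466  0.1843] rpy [-3.14e+00 -7.82e-01 -1.00e-03] q [-0.84 -0.59  2.17  0.64  1.07  0.56] F [0.7 0.8 0.9] w 0.0762
mask [310. 353.] 0.93 [192.  53.  50.] 2229
mask [374. 193.] 0.74 [206. 123.  90.] 1301
mask [254. 223.] 0.85 [144.  28.  25.] 568
mask [298. 305.] 0.69 [152.  94.  63.] 1806
cup3 [ 0.45690511 -0.14753472  0.03968336] [ 0.   0.6 -0.1 -0.5 -0.7 -0.3  0.6  0.2]
tip [ 0.45352857 -0.14655027  0.012     ] 0.93
```

View pics/s7.png

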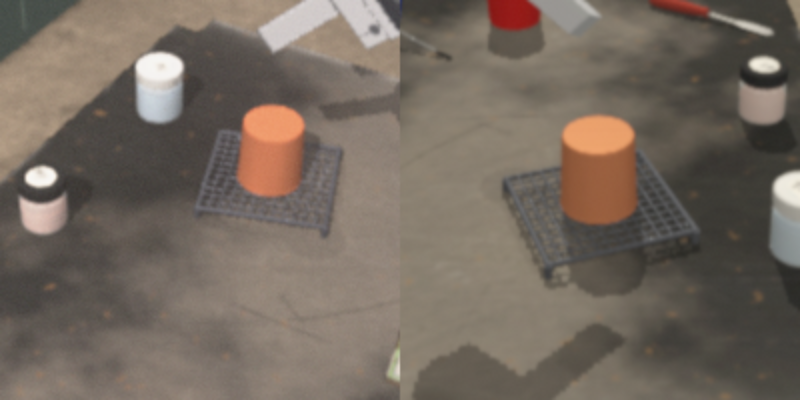

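The cup stands mouth-down at (270,150) in the scene half and (598,170) in the side half, at (0.457, -0.1475, 0.040). That is within about 2 mm of the rack centre. The jars are unmoved and the gripper is clear.

```bash
python3 -c "
from bench import robot
print(robot.close_job())"
```

```text
the job is handed in; nothing more can be done
None
```

The copper cup now stands mouth-down within about 2 mm of the rack's middle, the jars were left where they were, and the job was handed in at about 22 s.

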